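Open the outer door of a purge-box pass box after pressing the inner door home

TASK

On the bench is a grey pass box (airlock) joined to an aluminium purge chamber; each of its two sliding doors has an upright metal grip tab on top. First make sure by touch that the inner door (the one next to the purge chamber) is really shut: push its tab in the closing direction, to the right, until you feel it press firmly against its rubber seal. Only then slide the outer door (on the robot's side) fully open, to the left, leaving the inner door shut.

Things in the scene. Friction and masses are not known exactly. Their poses are not given: they have to be found in the camera images.
- pass_box: The fixed grey pass box, 160 (x) by 220 (y) by 120 mm high, with the aluminium purge chamber (128 mm high, small loose things on it) joined behind it at +x. Origin: centre of the pass box's underside. +x from the robot's side to the chamber, +y = opening direction of both doors, -y = closing, z up. Yaw within 0.35 rad of the world's.
- inner_handle (a point): Grip point of the inner door's tab, at pass_box x = +65 mm, moving with the door; axes parallel to the box's. Upright aluminium tab 12 mm thick along y, 36 mm wide along x, top 20 mm above this point, flat box top 32 mm below it (foot 22 mm along y, 4 mm high). At box y = -45 mm it just meets its seal, +45 is fully open; starts at -45 to -15. Friction 2 N; stays where left.
- outer_handle (a point): Grip point of the outer door's tab, same tab, axes and heights, on the robot's side at pass_box x = -65 mm. Box y = -45 mm is shut (its start), +45 mm fully open at a hard stop. Friction about 2 N; stays where left. For the inner door only: pressed shut past -45 mm, its sprung rubber seal yields 0.4 mm per N, at most 8 mm; well damped; press slowly with about 10 to 15 N.

How it is judged:
On the way, in this order (a step that is already met when the one before it is completed fails the run):
1. with the outer door still shut, the inner door is pressed shut, at least 1.5 mm into its seal (y of inner_handle in the frame of pass_box below -0.0465 m and y of outer_handle in the frame of pass_box below -0.035 m), for 0.1 s.
2. the outer door is slid open, at least 75 of its 90 mm (y of outer_handle in the frame of pass_box above 0.03 m), for 0.1 s.
At the end, for the whole second after the job is handed in: The outer door stands open (at least 75 of its 90 mm) and the inner door is shut (less than 5 mm ajar) (y of outer_handle in the frame of pass_box above 0.03 m and y of inner_handle in the frame of pass_box below -0.04 m); the robot touches nothing.
It fails at once if the outer door is opened more than 10 mm while the inner door is more than 5 mm ajar (y of outer_handle in the frame of pass_box above -0.035 m and y of inner_handle in the frame of pass_box above -0.04 m).
It also fails if it takes over 45 s, if anything falls off the work surface, if the arm or the gripper's body presses on something with over 40 N, if the wrist force passes 120 N, or if a joint passes its speed limit or range.

ROBOT

A 7-joint arm with a two-finger parallel gripper is mounted at the origin on a cart in front of the work surface, level with it; the furniture and walls round the work are solid. World frame = base frame: x ahead of the robot, y to its left, z up, the work surface at z = 0. Lengths are in m, angles in rad, forces in N, time in s.
With the tool pointing down it reaches from about 0.425 to 0.925 m from the base axis. Payload 6.8 kg.
Tool frame: the origin (TCP) lies midway between the tips of the shut fingers; the grasp point (between the pads) lies 19 mm behind it; z points along the fingers, y is the line along which they close (so a half turn about z gives the same grasp; the last joint's range is limited). The gripper opens to 85 mm and grips with 20 to 120 N. Pads are 22 mm wide; open, the fingers measure 114 mm over their backs; the gripper's body (76 mm by 85 mm) begins 54 mm behind the grasp point. The pads swing forward as they close: fully open they stand 13 mm farther back than shut.
Start: joints at [1.217, 0.477, 0.022, 1.555, -0.011, 1.109, -0.083], TCP at [0.164, -0.655, 0.231] pointing down, gripper open.
Joint ranges: [-2.96, 2.96], [-0.34, 2.1], [-1.41, 1.46], [0.24, 2.44], [-1.37, 4.51], [0.17, 1.92], [-2.96, 2.96]. Speed limits (rad/s): [2.39, 2.39, 3.14, 3.14, 3.14, 3.14, 3.14].

INTERFACE

Orientations are given as a rotation vector (axis times angle).
In Python, from bench import status, vision, r gives the robot as it stands. The module is installed in compiled form; this text tells all that it offers.
- The arm moves only by the shell command python3 -m handwheel 'ROWS' [OPENING] [FORCE]. ROWS is JSON, a list of rows, each an object with "dp": the shift along the tool's x, y, z in m, a list of three; "delta_rot": the turn, a rotation vector about the tool's x, y, z in rad, a list of three. In form: [{"dp": [x, y, z], "delta_rot": [rx, ry, rz]}, ...]. A call has 1 to 12 rows; each row is the pose to reach, as a shift and turn from the pose commanded when the call began, along the tool's axes at that moment; what a row does not reach only later rows make up. A row lasts 1/8 s, in which the tool goes at most 62.5 mm and 10.7 degrees, less where a joint would pass 70% of its speed; a pose out of reach is approached as far as the arm can. A call with a gripper value outside its range is refused whole. OPENING is the opening, from 0 (shut) to 1 (fully open), set as the call begins (- or left out, the last holds). The fingers move at their own pace and stop on an object; FORCE is the grip in N (left out, the last holds). Time passes only in rows, so rows that repeat a pose let the fingers close. It gives the time, the measured TCP pose, the force, the opening and the grip force at its end, in the units of the state.
- status.get_obs(): the state, without advancing time (a new reading comes with each control period).
- vision.grab_frame(name): name is "scene" or "top"; returns a dict with "img" (420x560x3 uint8, blue, green, red), "fovy" (degrees; the focal length in pixels is half the picture's height over the tangent of half this angle, whatever the lens; pixels are square), "cx", "cy" (the principal point, pixels), "world_from_camera" (4x4, takes a point from camera to world coordinates). Camera axes: x right, y up, looking along -z (the intrinsics and any distortion apply to the point x, -y, -z); pixel columns grow to the right and rows downward; lengths in m; the calibration is good to about 2 mm. A picture is of the moment at which its call begins. There is no depth.
- r.hand_in(): hands the job in; it is judged then, once.
The state is a dict: "clock": time; "joints": joint angles; "qvel": joint speeds; "tau": joint torques, N m; "tcp_pos": TCP position; "orientation": TCP orientation; "contact_force": force on the tool from outside, world axes, zero at the start; "moment": the same for the moment, N m; "grip_width": finger opening in m; "gripper_force": force on a finger pad.
Only numpy, scipy, OpenCV 4.12 (cv2) and the standard library are available. Lean on these libraries where they do the work, as an engineer would, in place of code of your own. Each camera call takes 0.05 s, during which the arm holds its last target. There are 200 camera calls.

## Working session

There is one attempt and no reset: what is moved stays moved. The work goes in short steps, Python scripts to look and compute and a shell command to move; the robot and the scene stay as the last step left them, time stands still between calls to the robot, and variables do not carry over. Pictures are saved under pics/ and viewed, at most 10 in all, crops included, and the job is handed in when it is done.

```bash
mkdir -p pics; python3 - <<'E'
from bench import status, vision
import cv2, json, numpy as np
o=status.get_obs(); print({k:np.round(v,4).tolist() for k,v in o.items()})
for n in("top","scene"):
    f=vision.grab_frame(n); cv2.imwrite(f"pics/{n}0.png",cv2.resize(f["img"],None,fx=1.4,fy=1.4,interpolation=cv2.INTER_CUBIC))
    print({k:(v.tolist() if hasattr(v,'tolist') else v) for k,v in f.items() if k!="img"})
    cv2.imwrite(f"pics/raw_{n}0.png",f["img"])
E
```

```text
{'clock': 0.0, 'joints': [1.2169, 0.4778, 0.0223, 1.5565, -0.0115, 1.1093, -0.0831], 'qvel': [0.0001, 0.0007, 0.0002, -0.0001, -0.0024, -0.0013, -0.0016], 'tau': [0.0007, -59.6436, 1.6083, -28.1186, 0.0125, 0.0094, -0.0], 'tcp_pos': [0.1641, -0.6541, 0.2303], 'orientation': [-3.1161, -0.3849, 0.0006], 'contact_force': [0.9768, 0.5676, 0.6844], 'moment': [0.0254, 0.0283, 0.0289], 'gripper_force': 0.0, 'grip_width': 0.0855}
{'fovy': 46.841963749591145, 'cx': 274.8384113198277, 'cy': 204.8641471885386, 'world_from_camera': [[0.019290418172043144, 0.9902742407433253, -0.13778536891476667, 0.4504242987540175], [-0.9997843783856475, 0.020165224556026304, 0.004955850545529782, -0.0816219188589093], [0.007686124040913098, 0.1376600589816657, 0.9904497118271033, 0.9754555040498964], [0.0, 0.0, 0.0, 1.0]]}
{'fovy': 50.65539881354969, 'cx': 274.3239317945317, 'cy': 205.31175494078047, 'world_from_camera': [[-0.9176452213271645, 0.29033697099082567, -0.2713516004214676, 0.33055662902347727], [-0.39714040863934535, -0.6946889517867569, 0.5997389066011896, 0.43157233153219776], [-0.014378581334509125, 0.6581122271628823, 0.7527825402183008, 0.7636858809226891], [0.0, 0.0, 0.0, 1.0]]}
```

View pics/top0.png

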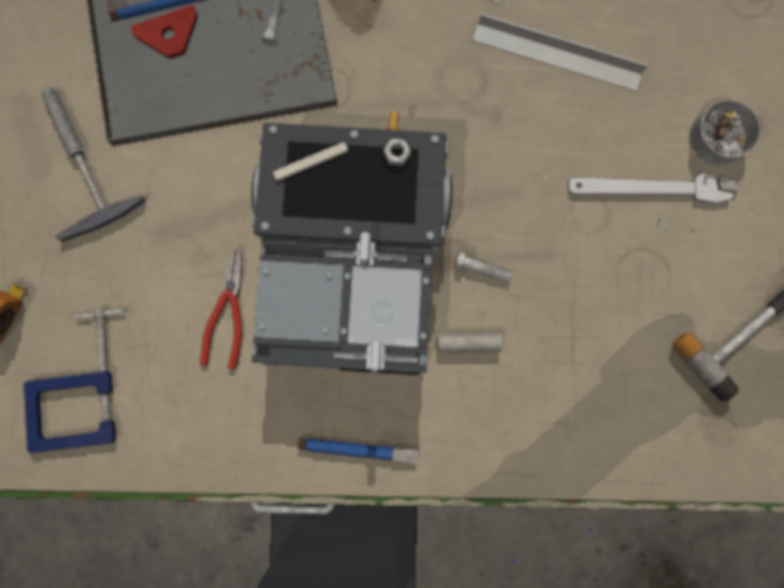

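View pics/scene0.png

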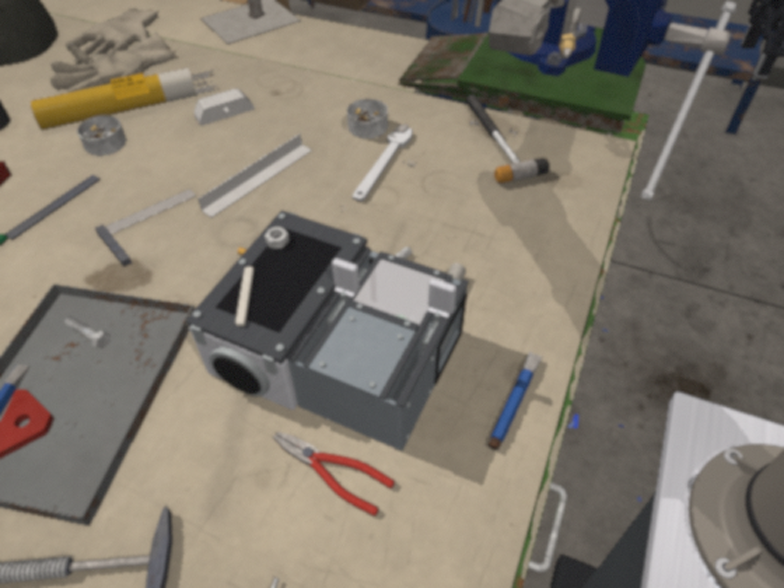

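The top view shows the box at about (255-432, 245-370), with the inner tab near (365,248) and the outer tab near (375,356). Next I'll enlarge both views.

```bash
python3 - <<'E'
import cv2
for n,(x,y) in {"top":(175,155),"scene":(200,150)}.items():
    i=cv2.imread(f"pics/raw_{n}0.png")[y:y+118,x:x+158]
    cv2.imwrite(f"pics/c_{n}.png",cv2.resize(i,None,fx=5,fy=5,interpolation=cv2.INTER_CUBIC))
E
```

```text
(no output)
```

View pics/c_top.png

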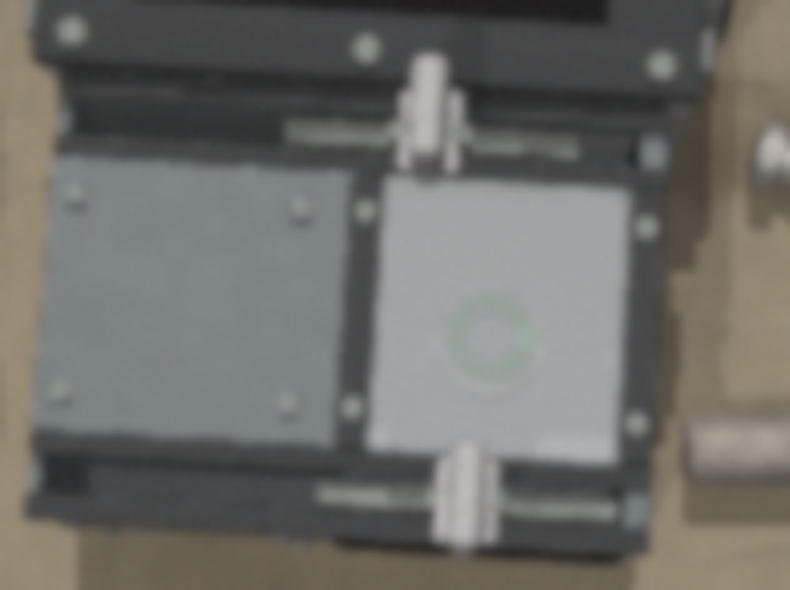

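View pics/c_scene.png

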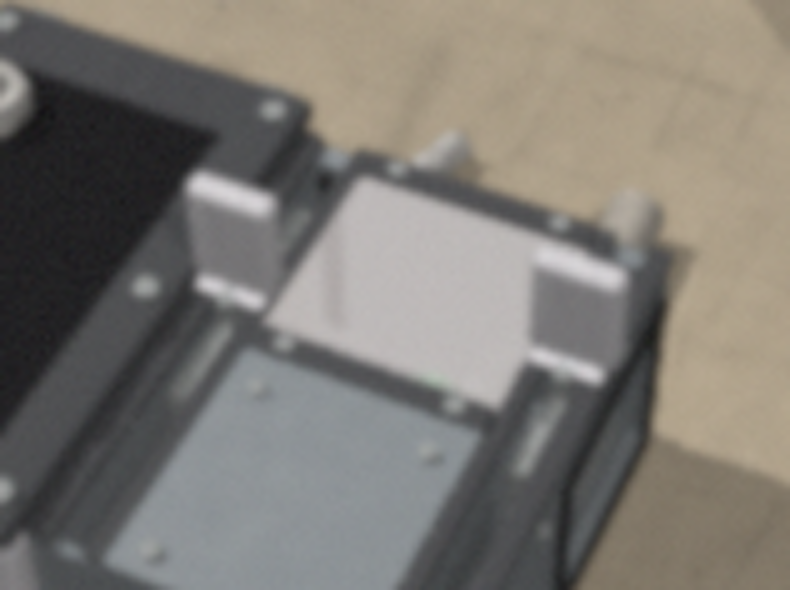

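The crops (5x) show the tab tops. In the top crop the inner one is centred near (430,102) and the outer near (468,494), with the box front corners at (28,517) and (648,551). In the scene crop the tab tops are near (233,194) and (583,268).

```bash
cat > geo.py <<'E'
import numpy as np
C={"top":(46.841963749591145,274.8384113198277,204.8641471885386,[[0.019290418172043144,0.9902742407433253,-0.13778536891476667,0.4504242987540175],[-0.9997843783856475,0.020165224556026304,0.004955850545529782,-0.0816219188589093],[0.007686124040913098,0.1376600589816657,0.9904497118271033,0.9754555040498964],[0,0,0,1]]),
"scene":(50.65539881354969,274.3239317945317,205.31175494078047,[[-0.9176452213271645,0.29033697099082567,-0.2713516004214676,0.33055662902347727],[-0.39714040863934535,-0.6946889517867569,0.5997389066011896,0.43157233153219776],[-0.014378581334509125,0.6581122271628823,0.7527825402183008,0.7636858809226891],[0,0,0,1]])}
OFF={"top":(175,155),"scene":(200,150)}
def at_z(n,u,v,z):
    fy,cx,cy,T=C[n];T=np.array(T);f=210/np.tan(np.radians(fy/2))
    u=u/5+OFF[n][0];v=v/5+OFF[n][1]
    d=T[:3,:3]@[(u-cx)/f,-(v-cy)/f,-1]; p=T[:3,3]
    return p+d*(z-p[2])/d[2]
E
python3 - <<'E'
from geo import *
for l,n,u,v,z in [("in","top",430,102,.172),("in","scene",233,194,.172),("out","top",468,494,.172),("out","scene",583,268,.172),
 ("inback","top",430,53,.172),("infront","top",430,152,.172),("FL","top",28,517,.12),("FR","top",648,551,.12),
 ("FR","scene",665,255,.12)]:
    print(l,n,at_z(n,u,v,z).round(4))
a=at_z("top",28,517,.12);b=at_z("top",648,551,.12)
e=a-b;print(np.linalg.norm(e),"yaw",np.arctan2(-e[0],e[1]))
E
```

```text
in top [ 0.6119 -0.0613  0.172 ]
in scene [ 0.6067 -0.0571  0.172 ]
out top [ 0.4805 -0.0769  0.172 ]
out scene [ 0.4762 -0.0725  0.172 ]
inback top [ 0.6288 -0.0609  0.172 ]
infront top [ 0.5948 -0.0617  0.172 ]
FL top [0.4714 0.0774 0.12  ]
FR top [ 0.4638 -0.1401  0.12  ]
FR scene [ 0.462  -0.1353  0.12  ]
0.21758326330136118 yaw -0.03496707729352529
```

```bash
cat > go.py <<'E'
import sys,numpy as np
from scipy.spatial.transform import Rotation as R
from bench import status
def go(x,y,z,yaw=-.035):
    o=status.get_obs();r=R.from_rotvec(o["orientation"])
    t=R.from_euler('z',yaw)*R.from_euler('x',np.pi)
    print("dp",r.inv().apply(np.array([x,y,z])-o["tcp_pos"]).round(4),"rot",(r.inv()*t).as_rotvec().round(4),
      "tcp",o["tcp_pos"].round(4),"F",o["contact_force"].round(1),"t",o["clock"])
if __name__=="__main__": go(*map(float,sys.argv[1:]))
E
python3 go.py .611 -.012 .25
```

```text
dp [ 0.5897 -0.5142 -0.0188] rot [-0.0016  0.0003  0.2807] tcp [ 0.1641 -0.6542  0.2304] F [-0.1 -0.2 -0.7] t 0.1
```

```bash
python3 -m handwheel '[{"dp":[0,0,-0.03],"delta_rot":[0,0,0]},{"dp":[0.04,-0.035,-0.03],"delta_rot":[0,0,0.05]},{"dp":[0.08,-0.07,-0.03],"delta_rot":[0,0,0.1]},{"dp":[0.12,-0.105,-0.03],"delta_rot":[0,0,0.15]},{"dp":[0.16,-0.14,-0.03],"delta_rot":[0,0,0.2]},{"dp":[0.2,-0.175,-0.03],"delta_rot":[0,0,0.24]},{"dp":[0.24,-0.21,-0.03],"delta_rot":[0,0,0.28]},{"dp":[0.28,-0.245,-0.03],"delta_rot":[0,0,0.28]},{"dp":[0.32,-0.28,-0.03],"delta_rot":[0,0,0.28]},{"dp":[0.36,-0.315,-0.03],"delta_rot":[0,0,0.28]},{"dp":[0.4,-0.35,-0.03],"delta_rot":[0,0,0.28]},{"dp":[0.4,-0.35,-0.03],"delta_rot":[0,0,0.28]}]' 0 40; python3 go.py .611 -.012 .25
```

```text
clock: 1.6
tcp_pos: [0.4693, -0.2133, 0.2611]
orientation: [-3.14, 0.041, -0.001]
contact_force: [-0.1, -0.3, -0.5]
grip_width: 0.0
gripper_force: 0.0
dp [ 0.1364 -0.2049  0.0116] rot [-0.0018 -0.0006  0.009 ] tcp [ 0.4693 -0.2133  0.2611] F [-0.1 -0.3 -0.5] t 1.6
```

```bash
python3 -m handwheel '[{"dp":[0.03,-0.04,0],"delta_rot":[0,0,0.01]},{"dp":[0.06,-0.08,0],"delta_rot":[0,0,0.01]},{"dp":[0.09,-0.12,0],"delta_rot":[0,0,0.01]},{"dp":[0.115,-0.16,0],"delta_rot":[0,0,0.01]},{"dp":[0.136,-0.205,0],"delta_rot":[0,0,0.01]},{"dp":[0.136,-0.205,0],"delta_rot":[0,0,0.01]}]'; python3 go.py .611 -.012 .148
python3 - <<'E'
from bench import vision
import cv2
cv2.imwrite("pics/s1.png",cv2.resize(vision.grab_frame("scene")["img"][100:260,150:400],None,fx=3,fy=3,interpolation=cv2.INTER_CUBIC))
E
```

```text
clock: 2.35
tcp_pos: [0.6107, -0.0133, 0.2607]
orientation: [-3.139, 0.06, 0.001]
contact_force: [-0.3, 0.4, 0.4]
grip_width: -0.0
gripper_force: 0.0
dp [ 0.0003 -0.0011  0.1127] rot [-0.0023  0.0005 -0.0029] tcp [ 0.6107 -0.0133  0.2607] F [-0.3  0.4  0.4] t 2.35
```

View pics/s1.png

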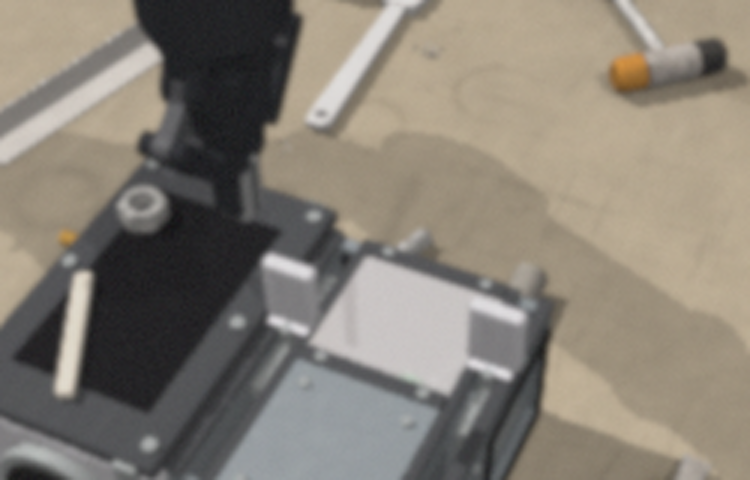

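The fingertips hang at (240,210), still high, with both tabs in view at (290,290) and (497,335). I'll descend just to the left of the inner tab.

```bash
python3 - <<'E'
from geo import *
print("tip",at_z("scene",(230-200)*5,(172-150)*5,.26).round(3),"nut",at_z("scene",(198-200)*5,(170-150)*5,.14).round(3))
E
python3 -m handwheel '[{"dp":[0,0,0.03],"delta_rot":[0,0,0]},{"dp":[0,0,0.06],"delta_rot":[0,0,0]},{"dp":[0,0,0.08],"delta_rot":[0,0,0]},{"dp":[0,0,0.095],"delta_rot":[0,0,0]},{"dp":[0,0,0.105],"delta_rot":[0,0,0]},{"dp":[0,0,0.113],"delta_rot":[0,0,0]},{"dp":[0,0,0.113],"delta_rot":[0,0,0]}]'
```

```text
tip [ 0.607 -0.008  0.26 ] nut [ 0.735 -0.093  0.14 ]
clock: 3.28
tcp_pos: [0.6098, -0.0178, 0.148]
orientation: [3.141, -0.07, -0.001]
contact_force: [0.4, -0.7, 0.5]
grip_width: -0.0001
gripper_force: 0.0
```

```bash
python3 -m handwheel '[{"dp":[0,0.004,0],"delta_rot":[0,0,0]},{"dp":[0,0.008,0],"delta_rot":[0,0,0]},{"dp":[0,0.012,0],"delta_rot":[0,0,0]},{"dp":[0,0.016,0],"delta_rot":[0,0,0]},{"dp":[0,0.02,0],"delta_rot":[0,0,0]},{"dp":[0,0.024,0],"delta_rot":[0,0,0]},{"dp":[0,0.028,0],"delta_rot":[0,0,0]},{"dp":[0,0.028,0],"delta_rot":[0,0,0]}]'; python3 go.py .611 -.06 .148
```

```text
clock: 4.28
tcp_pos: [0.6088, -0.0457, 0.1483]
orientation: [-3.141, 0.07, -0.0]
contact_force: [-0.3, 1.7, -0.2]
grip_width: 0.0001
gripper_force: 0.8
dp [0.0028 0.0142 0.0003] rot [-0.0001 -0.0001 -0.0093] tcp [ 0.6088 -0.0457  0.1483] F [-0.3  1.7 -0.2] t 4.275
```

Contact: about 2 N along y, which matches sliding friction. I'll keep going slowly.

```bash
python3 -m handwheel '[{"dp":[0,0.002,0],"delta_rot":[0,0,0]},{"dp":[0,0.004,0],"delta_rot":[0,0,0]},{"dp":[0,0.006,0],"delta_rot":[0,0,0]},{"dp":[0,0.008,0],"delta_rot":[0,0,0]},{"dp":[0,0.008,0],"delta_rot":[0,0,0]}]';python3 -m handwheel '[{"dp":[0,0.001,0],"delta_rot":[0,0,0]},{"dp":[0,0.002,0],"delta_rot":[0,0,0]},{"dp":[0,0.003,0],"delta_rot":[0,0,0]},{"dp":[0,0.003,0],"delta_rot":[0,0,0]}]'
```

```text
clock: 4.9
tcp_pos: [0.6084, -0.0541, 0.1483]
orientation: [3.141, -0.07, 0.0]
contact_force: [0.9, 1.7, 1.2]
grip_width: -0.0001
gripper_force: 0.8
clock: 5.4
tcp_pos: [0.6083, -0.0569, 0.1483]
orientation: [3.141, -0.07, 0.0]
contact_force: [0.4, 2.1, -0.7]
grip_width: 0.0002
gripper_force: 0.9
```

```bash
for i in 1; do :; done; python3 -m handwheel '[{"dp":[0,0.001,0],"delta_rot":[0,0,0]},{"dp":[0,0.002,0],"delta_rot":[0,0,0]},{"dp":[0,0.003,0],"delta_rot":[0,0,0]},{"dp":[0,0.003,0],"delta_rot":[0,0,0]}]'; python3 -m handwheel '[{"dp":[0,0.001,0],"delta_rot":[0,0,0]},{"dp":[0,0.002,0],"delta_rot":[0,0,0]},{"dp":[0,0.002,0],"delta_rot":[0,0,0]}]'
```

```text
clock: 5.9
tcp_pos: [0.6082, -0.0599, 0.1483]
orientation: [3.141, -0.07, 0.0]
contact_force: [1.9, 1.2, -0.4]
grip_width: -0.0
gripper_force: 0.9
clock: 6.28
tcp_pos: [0.6081, -0.0619, 0.1484]
orientation: [3.141, -0.07, 0.0]
contact_force: [-0.2, 2.3, 0.1]
grip_width: -0.0
gripper_force: 0.9
```

```bash
python3 -m handwheel '[{"dp":[0,0.001,0],"delta_rot":[0,0,0]},{"dp":[0,0.002,0],"delta_rot":[0,0,0]},{"dp":[0,0.003,0],"delta_rot":[0,0,0]},{"dp":[0,0.003,0],"delta_rot":[0,0,0]}]'; python3 -m handwheel '[{"dp":[0,0.001,0],"delta_rot":[0,0,0]},{"dp":[0,0.002,0],"delta_rot":[0,0,0]},{"dp":[0,0.002,0],"delta_rot":[0,0,0]}]'
```

```text
clock: 6.78
tcp_pos: [0.608, -0.0636, 0.1483]
orientation: [-3.14, 0.068, -0.0]
contact_force: [1.0, 5.5, -0.2]
grip_width: -0.0001
gripper_force: 2.6
clock: 7.15
tcp_pos: [0.608, -0.0645, 0.1484]
orientation: [-3.139, 0.067, -0.0]
contact_force: [1.3, 7.0, -0.5]
grip_width: -0.0003
gripper_force: 3.6
```

```bash
python3 - <<'E'
from bench import vision
import cv2
cv2.imwrite("pics/s2.png",cv2.resize(vision.grab_frame("scene")["img"][130:250,180:340],None,fx=5,fy=5,interpolation=cv2.INTER_CUBIC))
E
```

```text
(no output)
```

View pics/s2.png

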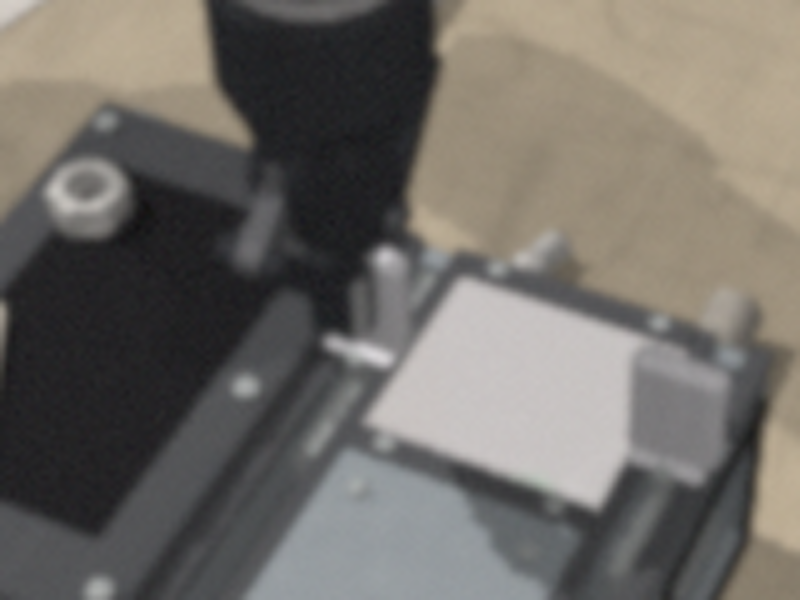

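The picture shows the fingers against the inner tab (375,300), which has moved right, and the force is now rising. I'll press on to about 12 N.

```bash
python3 -m handwheel '[{"dp":[0,0.001,0],"delta_rot":[0,0,0]},{"dp":[0,0.002,0],"delta_rot":[0,0,0]},{"dp":[0,0.003,0],"delta_rot":[0,0,0]},{"dp":[0,0.004,0],"delta_rot":[0,0,0]},{"dp":[0,0.004,0],"delta_rot":[0,0,0]}]'; python3 -m handwheel '[{"dp":[0,0.001,0],"delta_rot":[0,0,0]},{"dp":[0,0.002,0],"delta_rot":[0,0,0]},{"dp":[0,0.003,0],"delta_rot":[0,0,0]},{"dp":[0,0.003,0],"delta_rot":[0,0,0]},{"dp":[0,0.003,0],"delta_rot":[0,0,0]}]'
```

```text
clock: 7.82
tcp_pos: [0.6079, -0.0664, 0.1484]
orientation: [-3.136, 0.064, -0.0]
contact_force: [-0.0, 11.4, 0.2]
grip_width: -0.0001
gripper_force: 5.7
clock: 8.45
tcp_pos: [0.6078, -0.0678, 0.1484]
orientation: [-3.135, 0.062, -0.0]
contact_force: [0.6, 15.2, -0.5]
grip_width: -0.0002
gripper_force: 7.2
```

```bash
python3 -m handwheel '[{"dp":[0,-0.005,0],"delta_rot":[0,0,0]},{"dp":[0,-0.01,0],"delta_rot":[0,0,0]},{"dp":[0,-0.015,0],"delta_rot":[0,0,0]},{"dp":[0,-0.025,0],"delta_rot":[0,0,0]},{"dp":[0,-0.03,0],"delta_rot":[0,0,0]},{"dp":[0,-0.03,-0.03],"delta_rot":[0,0,0]},{"dp":[0,-0.03,-0.07],"delta_rot":[0,0,0]},{"dp":[0,-0.03,-0.07],"delta_rot":[0,0,0]},{"dp":[0,-0.03,-0.07],"delta_rot":[0,0,0]}]'; python3 go.py .477 -.114 .218
```

```text
clock: 9.57
tcp_pos: [0.6085, -0.0439, 0.2179]
orientation: [3.14, -0.07, -0.001]
contact_force: [0.3, -1.4, -1.2]
grip_width: 0.0003
gripper_force: 0.0
dp [-0.1282  0.0759 -0.    ] rot [ 0.0004  0.0006 -0.0094] tcp [ 0.6085 -0.0439  0.2179] F [ 0.3 -1.4 -1.2] t 9.575
```

```bash
python3 -m handwheel '[{"dp":[-0.03,0.018,0],"delta_rot":[0,0,0]},{"dp":[-0.06,0.036,0],"delta_rot":[0,0,0]},{"dp":[-0.09,0.054,0],"delta_rot":[0,0,0]},{"dp":[-0.115,0.068,0],"delta_rot":[0,0,-0.009]},{"dp":[-0.128,0.076,0],"delta_rot":[0,0,-0.009]},{"dp":[-0.128,0.076,0],"delta_rot":[0,0,-0.009]},{"dp":[-0.128,0.076,0],"delta_rot":[0,0,-0.009]}]'; python3 go.py .477 -.114 .148
python3 - <<'E'
from bench import vision
import cv2
cv2.imwrite("pics/s3.png",cv2.resize(vision.grab_frame("top")["img"][140:280,160:340],None,fx=4,fy=4,interpolation=cv2.INTER_CUBIC))
cv2.imwrite("pics/s3s.png",cv2.resize(vision.grab_frame("scene")["img"][130:250,180:360],None,fx=4,fy=4,interpolation=cv2.INTER_CUBIC))
E
```

```text
clock: 10.45
tcp_pos: [0.4786, -0.1132, 0.2182]
orientation: [-3.141, 0.054, -0.001]
contact_force: [0.5, -0.2, -0.2]
grip_width: -0.0002
gripper_force: 0.0
dp [-0.0016  0.0008  0.0702] rot [-0.0005 -0.0005  0.0006] tcp [ 0.4786 -0.1132  0.2182] F [ 0.5 -0.2 -0.2] t 10.45
```

View pics/s3s.png

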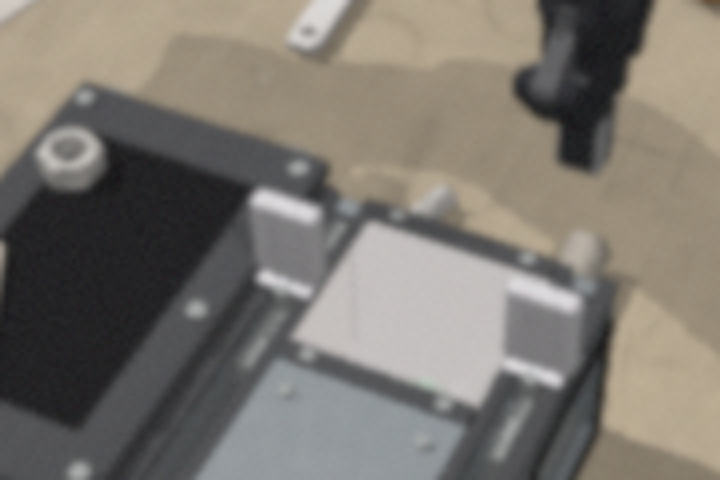

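The inner tab top is now at (285,208) and the outer tab is unchanged at (545,293). I'll check the distances and descend to the right of the outer tab.

```bash
python3 -c "
from geo import *
print(at_z('scene',256,160,.172),at_z('scene',581,266,.172))"
python3 -m handwheel '[{"dp":[0,0,0.02],"delta_rot":[0,0,0]},{"dp":[0,0,0.04],"delta_rot":[0,0,0]},{"dp":[0,0,0.055],"delta_rot":[0,0,0]},{"dp":[0,0,0.065],"delta_rot":[0,0,0]},{"dp":[0,0,0.07],"delta_rot":[0,0,0]},{"dp":[0,0,0.07],"delta_rot":[0,0,0]}]'; python3 go.py .48 -.114 .148
```

```text
[ 0.60636032 -0.07606298  0.172     ] [ 0.47719826 -0.0730707   0.172     ]
clock: 11.3
tcp_pos: [0.4777, -0.1139, 0.1483]
orientation: [-3.141, 0.055, 0.0]
contact_force: [-0.1, 0.4, -0.0]
grip_width: 0.0001
gripper_force: 0.0
dp [0.0023 0.     0.0003] rot [-0.0001  0.0001 -0.0002] tcp [ 0.4777 -0.1139  0.1483] F [-0.1  0.4 -0. ] t 11.3
```

```bash
python3 -m handwheel '[{"dp":[0,-0.005,0],"delta_rot":[0,0,0]},{"dp":[0,-0.01,0],"delta_rot":[0,0,0]},{"dp":[0,-0.015,0],"delta_rot":[0,0,0]},{"dp":[0,-0.02,0],"delta_rot":[0,0,0]},{"dp":[0,-0.025,0],"delta_rot":[0,0,0]},{"dp":[0,-0.03,0],"delta_rot":[0,0,0]},{"dp":[0,-0.035,0],"delta_rot":[0,0,0]},{"dp":[0,-0.04,0],"delta_rot":[0,0,0]},{"dp":[0,-0.045,0],"delta_rot":[0,0,0]},{"dp":[0,-0.05,0],"delta_rot":[0,0,0]},{"dp":[0,-0.05,0],"delta_rot":[0,0,0]}]'; python3 go.py .481 -.01 .148
```

```text
clock: 12.68
tcp_pos: [0.4793, -0.063, 0.1482]
orientation: [-3.14, 0.054, 0.001]
contact_force: [0.4, -0.8, 0.0]
grip_width: 0.0
gripper_force: 0.0
dp [-0.0001 -0.053   0.0002] rot [-0.0007  0.0004  0.0009] tcp [ 0.4793 -0.063   0.1482] F [ 0.4 -0.8  0. ] t 12.675
```

```bash
python3 -m handwheel '[{"dp":[0,-0.005,0],"delta_rot":[0,0,0]},{"dp":[0,-0.01,0],"delta_rot":[0,0,0]},{"dp":[0,-0.015,0],"delta_rot":[0,0,0]},{"dp":[0,-0.02,0],"delta_rot":[0,0,0]},{"dp":[0,-0.025,0],"delta_rot":[0,0,0]},{"dp":[0,-0.03,0],"delta_rot":[0,0,0]},{"dp":[0,-0.035,0],"delta_rot":[0,0,0]},{"dp":[0,-0.04,0],"delta_rot":[0,0,0]},{"dp":[0,-0.043,0],"delta_rot":[0,0,0]},{"dp":[0,-0.045,0],"delta_rot":[0,0,0]},{"dp":[0,-0.045,0],"delta_rot":[0,0,0]}]'; python3 go.py .481 -.01 .148
python3 - <<'E'
from bench import vision
import cv2
cv2.imwrite("pics/s4.png",cv2.resize(vision.grab_frame("scene")["img"][130:250,180:360],None,fx=4,fy=4,interpolation=cv2.INTER_CUBIC))
E
```

```text
clock: 14.05
tcp_pos: [0.481, -0.0185, 0.1484]
orientation: [-3.141, 0.055, -0.0]
contact_force: [-0.2, -0.3, -0.1]
grip_width: -0.0
gripper_force: 0.3
dp [-0.0003 -0.0085  0.0004] rot [-0.0004 -0.      0.0002] tcp [ 0.481  -0.0185  0.1484] F [-0.2 -0.3 -0.1] t 14.05
```

View pics/s4.png

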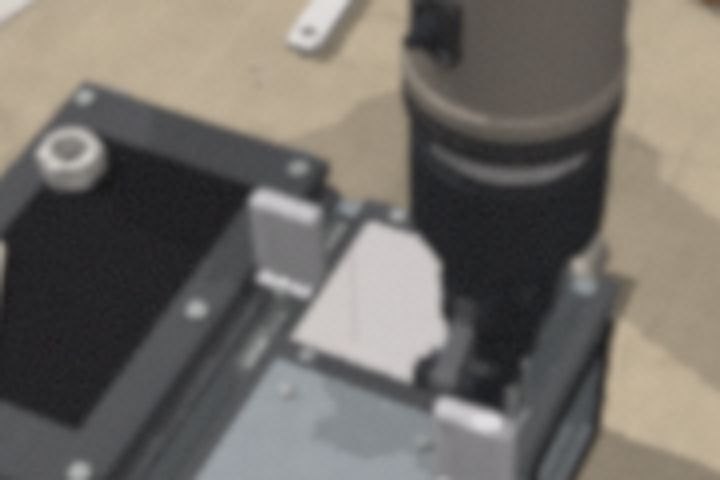

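The outer tab top has moved to about (477,413) and the inner tab is unchanged at (285,208). I'll slide on in small steps towards the stop.

```bash
python3 -c "
from geo import *
print(at_z('scene',496,416,.172))"
python3 -m handwheel '[{"dp":[0,-0.003,0],"delta_rot":[0,0,0]},{"dp":[0,-0.006,0],"delta_rot":[0,0,0]},{"dp":[0,-0.009,0],"delta_rot":[0,0,0]},{"dp":[0,-0.01,0],"delta_rot":[0,0,0]},{"dp":[0,-0.01,0],"delta_rot":[0,0,0]}]'
```

```text
[0.48064934 0.00111162 0.172     ]
clock: 14.72
tcp_pos: [0.4814, -0.0086, 0.1484]
orientation: [-3.141, 0.055, -0.0]
contact_force: [-0.3, -0.9, 0.6]
grip_width: -0.0002
gripper_force: 0.4
```

```bash
python3 -m handwheel '[{"dp":[0,-0.001,0],"delta_rot":[0,0,0]},{"dp":[0,-0.002,0],"delta_rot":[0,0,0]},{"dp":[0,-0.003,0],"delta_rot":[0,0,0]},{"dp":[0,-0.003,0],"delta_rot":[0,0,0]}]'; python3 -m handwheel '[{"dp":[0,0.006,0],"delta_rot":[0,0,0]},{"dp":[0,0.015,0],"delta_rot":[0,0,0]},{"dp":[0,0.025,0],"delta_rot":[0,0,0]},{"dp":[0,0.025,-0.03],"delta_rot":[0,0,0]},{"dp":[0,0.025,-0.07],"delta_rot":[0,0,0]},{"dp":[0,0.06,-0.11],"delta_rot":[0,0,0]},{"dp":[0,0.12,-0.11],"delta_rot":[0,0,0]},{"dp":[0,0.12,-0.11],"delta_rot":[0,0,0]}]'
python3 - <<'E'
from bench import vision
import cv2
cv2.imwrite("pics/s5.png",cv2.resize(vision.grab_frame("scene")["img"][130:270,180:360],None,fx=4,fy=4,interpolation=cv2.INTER_CUBIC))
E
```

```text
clock: 15.22
tcp_pos: [0.4815, -0.0059, 0.1484]
orientation: [-3.141, 0.055, -0.0]
contact_force: [0.6, -1.9, 1.0]
grip_width: -0.0003
gripper_force: 0.8
clock: 16.23
tcp_pos: [0.4763, -0.1317, 0.2586]
orientation: [3.139, -0.069, 0.001]
contact_force: [-0.6, -0.4, -0.4]
grip_width: -0.0001
gripper_force: 0.0
```

View pics/s5.png

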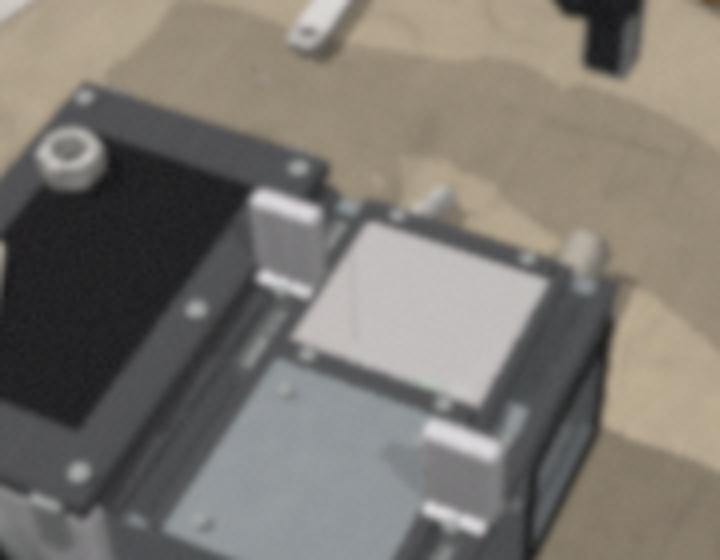

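The outer tab top is at about (464,438), the inner is still at (285,208), and the gripper is clear. I'll check the outer door's travel and hand in only if it is far enough open.

```bash
python3 -c "
from geo import *
from bench import r
p=at_z('scene',480,447,.172);t=p[1]+.073;print(p,t)
if t>.079: print(r.hand_in())"
```

```text
[0.48083675 0.01523039 0.172     ] 0.08823039251401497
the job is handed in; nothing more can be done
None
```

I pressed the inner door about 5 mm into its seal (peak 15 N), then slid the outer door about 88 of its 90 mm open and handed in at about 16 s with the inner door still shut and the gripper clear; no verdict came back.

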